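# Gauge the pastry forms from the tilt-out bin

## Robot

A 7-joint arm with a two-finger parallel gripper is mounted at the origin on the work surface. World frame = base frame: x ahead of the robot, y to its left, z up, the work surface at z = 0. Lengths are in m, angles in rad, forces in N, time in s.
With the tool pointing down it reaches from about 0.35 to 0.9 m from the base axis. Payload 8.1 kg.
Tool frame: the origin (TCP) lies at the very end of the fingers, on their centre line; the grasp point (between the pads) lies 19 mm behind it; z points along the fingers, y is the line along which they close (so a half turn about z gives the same grasp; the last joint's range is limited). The gripper opens to 85 mm and grips with 20 to 120 N. Pads are 22 mm wide; open, the fingers measure 114 mm over their backs; the gripper's body (76 mm by 85 mm) begins 54 mm behind the grasp point. The pads swing forward as they close: fully open they stand 13 mm farther back than shut.
Start: joints at [1.134, 0.434, 0.025, 1.573, -0.012, 1.134, -0.075], TCP at [0.205, -0.591, 0.231] pointing down, gripper open.
Joint ranges: [-2.62, 2.62], [-0.44, 2.09], [-1.27, 1.32], [0.08, 2.57], [-1.32, 4.46], [0.12, 2], [-2.74, 2.74]. Speed limits (rad/s): [2.22, 2.22, 3.01, 3.01, 3.14, 3.14, 3.14].

## Interface

Orientations are given as a unit quaternion [w, x, y, z].
In Python, from plant import ctrl gives the robot as it stands.
- The arm moves only by the shell command python3 drive.py 'ROWS' [FORCE]. ROWS is a JSON list of rows, 1 to 12 of them, each of 5 numbers: dx, dy, dz in m, then a turn about the tool's z in rad, then the opening from 0.0 (shut) to 1.0 (fully open); each row is the pose to reach, as a shift and turn from the pose commanded when the command began, along the tool's axes at that moment; what a row does not reach only later rows make up. A row lasts 1/12 s, in which the tool goes at most 0.0417 m and 0.125 rad, less where a joint would pass 70% of its speed; a pose out of reach is approached as far as the arm can. The fingers move at their own pace and stop on an object; FORCE is the grip in N (left out, the last holds). Time passes only in rows, so rows that do not move let the fingers close. It prints the time, the measured TCP pose, the force, the opening and the grip force at its end.
- ctrl.read_state(): the state, without advancing time (a new reading comes with each control period).
- ctrl.capture(name): name is "side" or "top" or "wrist"; returns the picture (400x640x3 uint8, red, green, blue); there is no depth.
- ctrl.calibration(name): a dict with "fx", "fy", "cx", "cy" (pixels), "distortion" ([k1, k2, p1, p2, k3] as OpenCV has them; the pictures are not rectified), "R" (3x3) and "t" (3): a world point X has camera coordinates R X + t; the wrist camera has in their place "mount" (4x4, takes a point from camera to tool coordinates, whose origin is the TCP and whose axes are the flange's). Camera axes: x right, y down, z forward; pixel columns grow to the right and rows downward; lengths in m; the calibration is good to about 2 mm. A picture is of the moment at which its call begins: read the wrist's pose just before it. calibration takes no time and is no camera call.
- ctrl.hand_in(): hands the job in; it is judged then, once.
The state is a dict: "t": time; "joint_pos": joint angles; "qvel": joint speeds; "effort": joint torques, N m; "eef_pos": TCP position; "tcp_rot": TCP orientation; "force": force on the tool from outside, world axes, zero at the start; "moment": the same for the moment, N m; "opening": opening from 0.0 (shut) to 1.0 (fully open); "gripper_force": force on a finger pad.
Only numpy, scipy, OpenCV 4.12 (cv2) and the standard library are available. Lean on these libraries where they do the work, as an engineer would, in place of code of your own. Each camera call takes 0.05 s, during which the arm holds its last target. There are 200 camera calls.

## Task

Swing the tilt-out bin fully forward and sort the three steel pastry forms with the slot gauge, one at a time, putting each away before taking the next. A form that fits is slid upright right through the gauge, in at the flared end and out at the other, and then stood upright in the rectangular steel pan; the one form that is too thick for the gauge is stood upright in the round white dish. Leave the deli tub, the squeeze bottle and the spoon where they are.

Things in the scene. Friction and masses are not known exactly. Their poses are not given: they have to be found in the camera images.
- bin (a joint): swing of the white tilt-out bin: 0 = shut (upright, at the start), 0.45 rad = fully forward, at its stop, its mouth towards the robot (rack's -x). The stiff hinge (friction 0.3 N m) holds it where it is left forward; opening takes under 10 N at the tab
- bin_hinge (a point): middle of the bin's hinge line, at the bin's lower front edge, 12 mm above the table; the hinge runs along the rack's y axis
- bin_tab (a point): grip point on the steel pull tab, mid-front of the bin: a fin 16 mm thick (along rack y), 40 mm proud of the bin, ending 10 mm above this point. Bin shut, the point is 25 mm in front of (rack -x) and 105 mm above the hinge line; it turns with the bin. Pinch it from above, fingers closing along rack y, the tool turning with the bin
- rack: fixed steel rack, 292 mm wide (y), 184 mm tall; origin on the table below the middle of the hinge line; front faces -x. A hood (z 178 to 184, x 35 to 110 mm) covers the forms while the bin is shut. The bin, walls 80 mm high, has three compartments 50 (x) by 54 mm (y) centred at y = -80, 0, 80 mm and, when shut, x = 30 mm, floor at z = 17 mm
- form_a: stainless tube mould, a plain cylinder 140 mm long, about 0.15 kg; two of the three are 36 mm in diameter and one 45 mm: the gauge must tell which. Starts standing in a compartment of the bin. Origin: centre of its lower end; +z along the tube to its upper end. With the bin forward it leans with the bin, up to 0.25 rad more, and its upper 60 mm stick out
- form_b: stainless tube mould, a plain cylinder 140 mm long, about 0.15 kg; two of the three are 36 mm in diameter and one 45 mm: the gauge must tell which. Starts standing in a compartment of the bin. Origin: centre of its lower end; +z along the tube to its upper end. With the bin forward it leans with the bin, up to 0.25 rad more, and its upper 60 mm stick out
- form_c: stainless tube mould, a plain cylinder 140 mm long, about 0.15 kg; two of the three are 36 mm in diameter and one 45 mm: the gauge must tell which. Starts standing in a compartment of the bin. Origin: centre of its lower end; +z along the tube to its upper end. With the bin forward it leans with the bin, up to 0.25 rad more, and its upper 60 mm stick out
- gauge: fixed slot gauge: two white jaws, tops 54 mm above the table, on a steel plate 130 x 130 x 4 mm. Origin on the table, centre of the slot. Slot open at the top, along y: 41 mm wide from y = -30 to 30 mm, then a flared entrance widening to 66 mm at y = 60. Forms enter at +y and leave at -y, upright, foot just above the plate. A 45 mm form stops in the flare, its centre at y about 40 mm
- pan: fixed shallow rectangular steel pan, 220 (x) x 130 (y) x 25 mm high, walls and floor 3 mm; origin on the table under its centre. For the forms that fit
- dish: fixed shallow round white dish, outside diameter 132 mm at the foot and 140 mm at the rim, 20 mm high, inner floor 5 mm above the table; origin on the table under its centre. For the form that does not fit
- deli_tub: bystander: low white lidded tub, 106 mm across, 58 mm tall, loose; origin at the centre of its underside
- squeeze_bottle: bystander: yellow squeeze bottle, 52 mm across, 155 mm tall, loose; origin at the centre of its underside
- spoon: bystander: steel spoon 180 mm long lying on the table, loose; origin near its middle, x along it

How it is judged:
By the outcome, as a careful person would: the job done as asked, in the order asked, and still so for the second after the job is handed in, with the robot touching nothing.
It also fails if it takes over 72 s, if anything falls off the work surface, if the arm or the gripper's body presses on something with over 40 N, if the wrist force passes 120 N, or if a joint passes its speed limit or range.

## Working session

There is one attempt and no reset: what is moved stays moved. The work goes in short steps, Python scripts to look and compute and a shell command to move; the robot and the scene stay as the last step left them, time stands still between calls to the robot, and variables do not carry over. Pictures are saved under pics/ and viewed, at most 10 in all, crops included, and the job is handed in when it is done.

```bash
ls; mkdir -p pics
python3 - <<'E'
from plant import ctrl
import cv2,numpy as np
s=ctrl.read_state();print(s)
a=ctrl.capture("side");b=ctrl.capture("top")
for n in("side","top","wrist"):print(n,ctrl.calibration(n))
cv2.imwrite("pics/side0.png",a[...,::-1]);cv2.imwrite("pics/top0.png",b[...,::-1])
E
```

```text
drive.py
pics
plant.py
{'t': 0.0, 'joint_pos': array([ 1.13441112,  0.43523418,  0.02496454,  1.57408325, -0.01159293,
        1.13398715, -0.0750715 ]), 'qvel': array([ 0.00141682, -0.00130194,  0.00067802,  0.00011157, -0.00027242,
       -0.0006066 ,  0.0002465 ]), 'effort': array([ 9.34053533e-04, -6.70465064e+01,  1.02511447e+00, -3.16210806e+01,
        1.53304887e-02,  1.23580982e-02,  7.34182038e-06]), 'eef_pos': array([ 0.20455102, -0.59005571,  0.23052426]), 'tcp_rot': array([-7.57236852e-04,  9.86107956e-01,  1.66103836e-01, -2.01310781e-04]), 'force': array([ 0.13692746,  0.1207147 , -0.20563177]), 'moment': array([0.05839852, 0.03347583, 0.04227839]), 'gripper_force': 0.0, 'opening': 0.9997048734171954}
side {'fx': 364.50619395904755, 'fy': 364.50619395904755, 'cx': 321.55644414699964, 'cy': 203.11098716524117, 'distortion': array([-0.01818445,  0.        ,  0.        ,  0.        ,  0.        ]), 'R': array([[ 0.97611306, -0.21701858, -0.01030661],
       [-0.11641686, -0.48239173, -0.86818508],
       [ 0.183
[... 332 characters left out ...]
0459],
       [-0.99577364,  0.01732738, -0.09019212],
       [ 0.09038818,  0.0108844 , -0.99584713]]), 't': array([-0.02223342,  0.51572735,  1.19830459])}
wrist {'fx': 283.6711603218336, 'fy': 283.6711603218336, 'cx': 325.18486837963053, 'cy': 203.06213319274306, 'distortion': array([0.01646445, 0.        , 0.        , 0.        , 0.        ]), 'mount': array([[ 3.05057602e-04, -9.61139110e-01, -2.76064338e-01,
         7.09465449e-02],
       [ 9.99999911e-01,  2.12319880e-04,  3.65815573e-04,
        -2.75031780e-04],
       [-2.92985707e-04, -2.76064425e-01,  9.61139089e-01,
        -1.43691410e-01],
       [ 0.00000000e+00,  0.00000000e+00,  0.00000000e+00,
         1.00000000e+00]])}
```
View pics/top0.png

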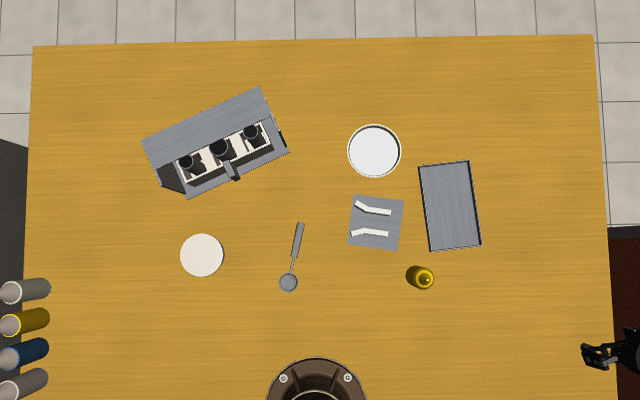

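View pics/side0.png

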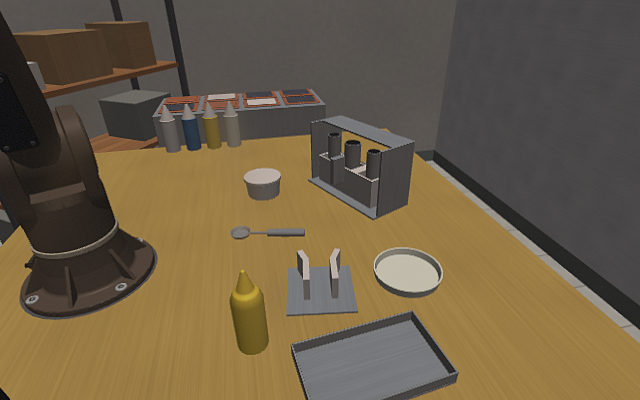

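The top view shows the rack with its tab near (231,172), the gauge at (375,223) with its flare to the left (+y), the dish at (374,150), the pan at (450,206), and the tub, spoon and bottle. The side view shows three forms in the shut bin.

Create h.py:
```python
from plant import ctrl
import cv2,numpy as np
from scipy.spatial.transform import Rotation as Ro
def rot(s): q=s['tcp_rot']; return Ro.from_quat([q[1],q[2],q[3],q[0]]).as_matrix()
def shot(n,f=None):
    s=ctrl.read_state(); im=ctrl.capture(n); 
    if f: cv2.imwrite("pics/"+f,im[...,::-1]); np.savez("pics/"+f+".npz",R=rot(s),p=s['eef_pos'])
    return im,cam(n,rot(s),s['eef_pos'])
def cam(n,R=None,p=None):
    c=ctrl.calibration(n); K=np.array([[c['fx'],0,c['cx']],[0,c['fy'],c['cy']],[0,0,1]]);d=c['distortion']
    if n=='wrist':
        M=c['mount']; Rwc=R@M[:3,:3]; o=R@M[:3,3]+p
    else: Rwc=c['R'].T; o=-c['R'].T@c['t']
    return K,d,Rwc,o
def saved(f): z=np.load("pics/"+f+".npz"); return cam('wrist',z['R'],z['p'])
def rays(C,uv):
    K,d,R,o=C; q=cv2.undistortPoints(np.array(uv,float).reshape(-1,1,2),K,d).reshape(-1,2)
    v=np.c_[q,np.ones(len(q))]@R.T; return o,v/np.linalg.norm(v,axis=1)[:,None]
def plane(C,uv,z):
    o,v=rays(C,uv); return o+v*((z-o[2])/v[:,2])[:,None]
def tri(obs):
    A=np.zeros((3,3));b=np.zeros(3)
    for C,uv in obs:
        o,v=rays(C,[uv]); P=np.eye(3)-np.outer(v[0],v[0]); A+=P;b+=P@o
    X=np.linalg.solve(A,b); return X
def proj(C,X):
    K,d,R,o=C; r=cv2.Rodrigues(R.T)[0]; return cv2.projectPoints(np.atleast_2d(np.array(X,float)),r,-R.T@o,K,d)[0].reshape(-1,2)
def go(X,ang=None):
    "tool-axis shift to world TCP X; ang=world direction (rad) of tool y"
    s=ctrl.read_state();R=rot(s); d=R.T@(np.array(X)-s['eef_pos']); t=0
    if ang is not None:
        a=np.arctan2(R[1,1],R[0,1]); t=-((ang-a+np.pi/2)%np.pi-np.pi/2)
    return np.round(np.r_[d,t],4)
```

Run:
```python
from h import *
C=cam('top')
for n,u,z in [('gauge',(375,223),.0),('dish',(374,150),.02),('pan',(450,206),0.02),('tab',(231,172),.117),('tub',(202,255),.058),('bot',(422,278),.15),('spoon',(293,255),0),('rackFtopL',(142,140),.184),('rackBtopR',(260,86),.184),('rackFtopR',(278,122),.184)]: print(n,plane(C,[u],z).round(3))
R=rot(ctrl.read_state());print(R.round(3),[go([.4,-.2,.4],-.5)])
```

```text
gauge [[ 0.456 -0.159  0.   ]]
dish [[ 0.641 -0.159  0.02 ]]
pan [[ 0.494 -0.347  0.02 ]]
tab [[0.576 0.186 0.117]]
tub [[0.383 0.269 0.058]]
bot [[ 0.326 -0.246  0.15 ]]
spoon [[0.378 0.052 0.   ]]
rackFtopL [[0.641 0.371 0.184]]
rackBtopR [[0.759 0.108 0.184]]
rackFtopR [[0.676 0.068 0.184]]
[[ 0.945  0.328 -0.001]
 [ 0.328 -0.945  0.001]
 [-0.    -0.001 -1.   ]] [array([ 0.3124, -0.3048, -0.169 , -0.737 ])]
```

Run:
```python
from h import *
print(go([.44,-.2,.25]),go([.54,-.17,.25]))
```

```text
[ 0.3502 -0.2915 -0.019   0.    ] [ 0.4545 -0.2871 -0.019   0.    ]
```

```bash
python3 drive.py '[[0.35,-0.29,-0.02,0,1],[0.35,-0.29,-0.02,0,1],[0.35,-0.29,-0.02,0,1],[0.35,-0.29,-0.02,0,1],[0.35,-0.29,-0.02,0,1],[0.35,-0.29,-0.02,0,1],[0.35,-0.29,-0.02,0,1],[0.35,-0.29,-0.02,0,1],[0.35,-0.29,-0.02,0,1],[0.35,-0.29,-0.02,0,1],[0.35,-0.29,-0.02,0,1],[0.35,-0.29,-0.02,0,1]]'
python3 - <<'E'
from h import *
shot('wrist','w1.png')
E
python3 drive.py '[[0.1,0,0,0,1],[0.1,0,0,0,1],[0.1,0,0,0,1],[0.1,0,0,0,1]]'
python3 - <<'E'
from h import *
shot('wrist','w2.png'); print(go([.5,.16,.3],None))
a=cv2.imread('pics/w1.png');b=cv2.imread('pics/w2.png');cv2.imwrite('pics/w12.png',cv2.resize(np.vstack([a,b]),None,fx=.75,fy=.75,interpolation=cv2.INTER_AREA))
E
```

```text
t: 1.1
eef_pos: [0.4444, -0.194, 0.2517]
tcp_rot: [-0.001, 0.985, 0.171, 0.001]
force: [0.6, 0.6, 0.5]
opening: 1.002
gripper_force: 0.0
t: 1.48
eef_pos: [0.5379, -0.1676, 0.2505]
tcp_rot: [-0.001, 0.986, 0.168, 0.0]
force: [-1.1, 0.3, -0.8]
opening: 1.0
gripper_force: 0.0
[ 0.0744 -0.3224 -0.0494  0.    ]
```

View pics/w12.png

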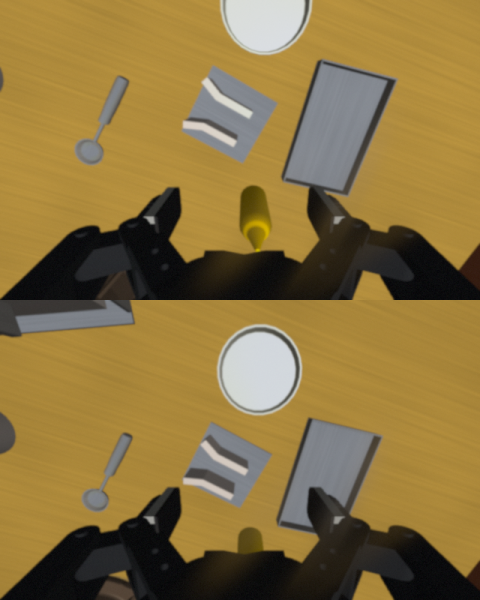

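The two wrist views show the gauge plate whole (centres about (305,152) and (302,217) in full-resolution pixels), with the white dish and the pan. The spoon and bottle are also in view.

```bash
cat > m.py <<'E'
from h import *
def blob(im,seed,lo=0,hi=75):
    h=cv2.cvtColor(im,cv2.COLOR_BGR2HSV); m=((h[...,1]<hi)).astype(np.uint8)
    m=cv2.morphologyEx(m,cv2.MORPH_OPEN,np.ones((3,3)))
    n,l=cv2.connectedComponents(m); b=(l==l[seed[1],seed[0]]).astype(np.uint8)
    c=max(cv2.findContours(b,cv2.RETR_EXTERNAL,cv2.CHAIN_APPROX_NONE)[0],key=cv2.contourArea); return c.reshape(-1,2)
E
python3 - <<'E'
from m import *
def rect(P): return cv2.minAreaRect((P[:,:2]*1000).astype(np.float32))
for f,sg,sd,sp in [('w1.png',(335,155),(355,20),(450,165)),('w2.png',(345,225),(345,90),(440,200))]:
    im=cv2.imread('pics/'+f);C=saved(f);print(f)
    g=blob(im,sg); print(len(g),'gauge',rect(plane(C,g,.004)))
    g=blob(im,sp); print(len(g),'pan rim',rect(plane(C,g,.025)))
    g=blob(im,sd); P=plane(C,g,.02); print('dish',cv2.minEnclosingCircle((P[:,:2]*1000).astype(np.float32)), P.min(0),P.max(0))
    # white jaws
    h=cv2.cvtColor(im,cv2.COLOR_BGR2HSV); w=((h[...,1]<45)&(h[...,2]>165)).astype(np.uint8)
    n,l,st,ce=cv2.connectedComponentsWithStats(w)
    for i in range(1,n):
        if st[i,4]>150:
            c=np.argwhere(l==i)[:,::-1]; print('white',ce[i],st[i,4], plane(C,[ce[i]],.054)[0].round(4))
im=cv2.imread('pics/top0.png');C=cam('top')
g=blob(im,(398,225)); print('top gauge',rect(plane(C,g,.004)))
g=blob(im,(450,206)); print('top pan',rect(plane(C,g,.025)))
g=blob(im,(374,150)); print('top dish',cv2.minEnclosingCircle((plane(C,g,.02)[:,:2]*1000).astype(np.float32)))
a=cv2.imread('pics/w1.png')[70:240,220:400];b=cv2.imread('pics/w2.png')[140:310,220:400]
cv2.imwrite('pics/g.png',cv2.resize(np.hstack([a,b]),None,fx=2.2,fy=2.2,interpolation=cv2.INTER_CUBIC))
E
python3 drive.py '[[0.04,-0.16,-0.025,0,1],[0.04,-0.16,-0.025,0,1],[0.07,-0.3,-0.05,0,1],[0.07,-0.3,-0.05,0,1],[0.07,-0.3,-0.05,0,1],[0.07,-0.3,-0.05,0,1],[0.07,-0.3,-0.05,0,1],[0.07,-0.3,-0.05,0,1],[0.07,-0.3,-0.05,0,1],[0.07,-0.3,-0.05,0,1]]'
python3 - <<'E'
from h import *
shot('wrist','w3.png')
E
python3 drive.py '[[-0.08,0,0,0,1],[-0.08,0,0,0,1],[-0.08,0,0,0,1],[-0.08,0,0,0,1]]'
python3 - <<'E'
from h import *
shot('wrist','w4.png')
a=cv2.imread('pics/w3.png');b=cv2.imread('pics/w4.png');cv2.imwrite('pics/w34.png',np.hstack([a[:,120:520],b[:,120:520]]))
E
```

```text
w1.png
335 gauge ((459.6991882324219, -156.0899658203125), (134.30543518066406, 130.30885314941406), 80.62063598632812)
607 pan rim ((466.111572265625, -348.7164306640625), (288.8371276855469, 142.5464630126953), 8.526484489440918)
dish ((638.2315673828125, -159.2305908203125), 69.45404052734375) [ 0.57214603 -0.22763154  0.02      ] [ 0.67008055 -0.09124135  0.02      ]
white [352.02018209  30.86646434] 6590 [ 0.608 -0.165  0.054]
white [301.06064073 132.79748284] 874 [ 0.4902 -0.147   0.054 ]
white [279.49934469 175.56618611] 763 [ 0.4333 -0.1383  0.054 ]
w2.png
306 gauge ((456.42926025390625, -157.33975219726562), (130.18478393554688, 136.7676544189453), 80.8055419921875)
511 pan rim ((498.1457824707031, -342.6979064941406), (220.35302734375, 135.71238708496094), 6.111239910125732)
dish ((641.5798950195312, -157.55836486816406), 69.94483947753906) [ 0.57164409 -0.22749804  0.02      ] [ 0.71141356 -0.08775003  0.02      ]
white [343.84326711  89.25386313] 906 [ 0.6443 -0.152   0.054 ]
white [344.51722851  94.53414604] 8039 [ 0.6394 -0.1546  0.054 ]
white [296.82344214 211.96884273] 674 [ 0.4899 -0.1462  0.054 ]
white [277.85837651 249.18134715] 579 [ 0.433  -0.1383  0.054 ]
top gauge ((458.172607421875, -158.44583129882812), (129.6015167236328, 129.2352752685547), 80.6863021850586)
top pan ((496.8731994628906, -344.3561096191406), (219.32696533203125, 133.66995239257812), 6.066840648651123)
top dish ((639.8927612304688, -158.69239807128906), 69.75994873046875)
t: 2.37
eef_pos: [0.5023, 0.1365, 0.3013]
tcp_rot: [0.001, 0.986, 0.167, -0.0]
force: [0.2, -0.7, -0.5]
opening: 1.0
gripper_force: 0.0
t: 2.75
eef_pos: [0.4258, 0.1077, 0.3011]
tcp_rot: [0.001, 0.986, 0.164, -0.0]
force: [0.8, -0.1, 0.9]
opening: 1.002
gripper_force: 0.0
```

View pics/w34.png

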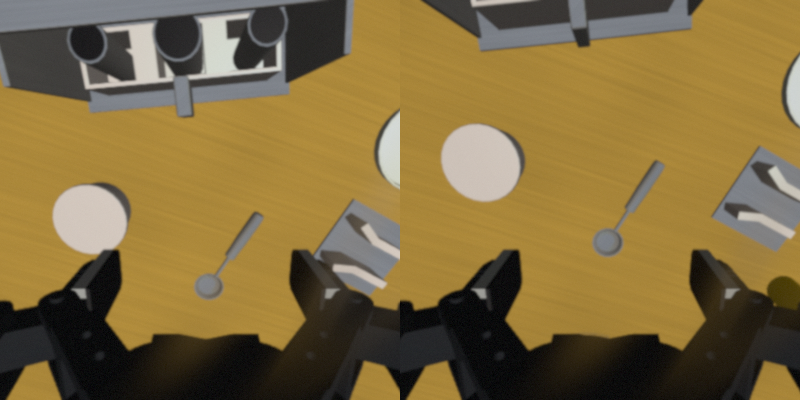

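The plates agree with the top view to within 3 mm. In the left picture the tab is at about (304,80–116) in full pixels, and the three forms' open tops are at (208,43), (298,38) and (387,27).

Run:
```python
import cv2,numpy as np
a=cv2.imread('pics/w3.png')[0:130,180:480];b=cv2.imread('pics/w4.png')[0:60,180:480]
o=cv2.resize(np.vstack([a,b]),None,fx=2.66,fy=2.66,interpolation=cv2.INTER_CUBIC);cv2.imwrite('pics/z.png',o)
```

```text
(no output)
```

View pics/z.png

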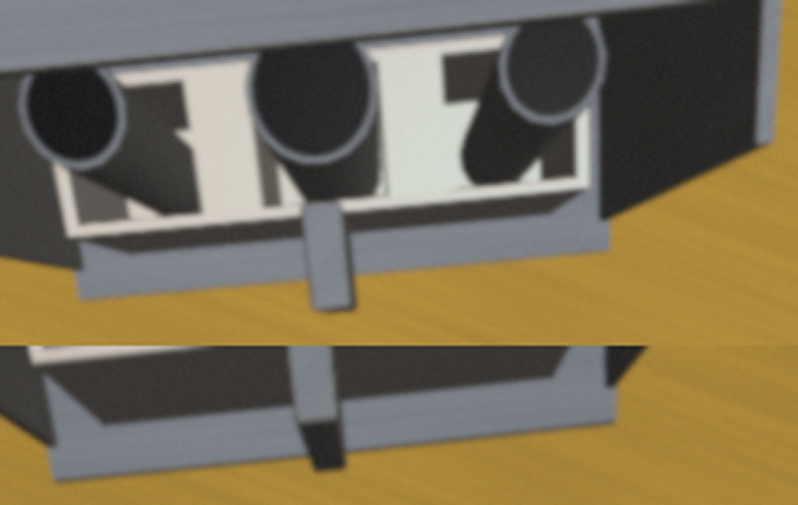

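Run:
```python
from h import *
A=saved('w3.png');B=saved('w4.png')
f=lambda x,y:(180+x/2.66,y/2.66)
g=lambda x,y:(180+x/2.66,(y-345.8)/2.66)
tip=tri([(A,f(335,310)),(B,g(320,419.5))]);print('tip',tip)
fr=plane(A,[f(68,236),f(590,187)],.097);print('rim',fr,fr.mean(0))
b=plane(A,[f(80,299),f(610,250)],.006);print('base',b,b.mean(0))
b2=plane(B,[g(55,480),g(615,423)],.006);print(b2,b2.mean(0))
yv=lambda q:(np.degrees(np.arctan2(*(q[0]-q[1])[1::-1])),np.linalg.norm(q[0]-q[1]))
print(yv(fr),yv(b),yv(b2))
root=plane(A,[f(321,202)],.127);print('root',root,'tip@.127',plane(A,[f(335,310)],.127),plane(B,[g(320,419.5)],.127))
C=cam('top'); print('top tab tip',plane(C,[(236,181)],.127))
for n,u in [('a',(72,110)),('b',(312,95)),('c',(553,62))]: print(n,plane(A,[f(*u)],.157))
```

```text
tip [0.56713797 0.18085194 0.13315929]
rim [[0.55796138 0.2999304  0.097     ]
 [0.64919355 0.09672606 0.097     ]] [0.60357747 0.19832823 0.097     ]
base [[0.52543708 0.32333804 0.006     ]
 [0.64497141 0.05728511 0.006     ]] [0.58520425 0.19031158 0.006     ]
[[0.52580146 0.32338317 0.006     ]
 [0.64439521 0.05832628 0.006     ]] [0.58509834 0.19085472 0.006     ]
(np.float64(114.17853539061066), np.float64(0.22274494991087201)) (np.float64(114.19380015861003), np.float64(0.29167210681825834)) (np.float64(114.10505592561971), np.float64(0.2903784370396176))
root [[0.60332862 0.19842335 0.127     ]] tip@.127 [[0.56721839 0.18094665 0.127     ]] [[0.56848888 0.18214837 0.127     ]]
top tab tip [[0.55316293 0.17228388 0.127     ]]
a [[0.59930711 0.28298057 0.157     ]]
b [[0.63061576 0.20776629 0.157     ]]
c [[0.66625634 0.13467829 0.157     ]]
```

Run:
```python
from h import *
print(go([.5739,.1845,.18],np.radians(114.15)),go([.5739,.1845,.114]))
```

```text
[ 0.1634 -0.0246  0.1214 -0.0919] [ 0.1634 -0.0247  0.1874  0.    ]
```

```bash
python3 drive.py '[[0.163,-0.025,0.115,-0.092,1],[0.163,-0.025,0.115,-0.092,1],[0.163,-0.025,0.115,-0.092,1],[0.163,-0.025,0.115,-0.092,1],[0.163,-0.025,0.115,-0.092,1],[0.163,-0.025,0.187,-0.092,1],[0.163,-0.025,0.187,-0.092,1],[0.163,-0.025,0.187,-0.092,1],[0.163,-0.025,0.187,-0.092,1]]'
python3 - <<'E'
from h import *
print(go([.5739,.1845,.114],np.radians(114.15)))
im,C=shot('wrist','t1.png')
shot('side','s1.png')
a=cv2.imread('pics/t1.png');b=cv2.imread('pics/s1.png')[80:260,230:470]
cv2.imwrite('pics/v1.png',np.vstack([a,cv2.resize(b,(267,200))[:, :].repeat(1,axis=0) if 0 else np.hstack([cv2.resize(b,(267,200)),np.zeros((200,373,3),np.uint8)])]))
E
```

```text
t: 3.55
eef_pos: [0.5728, 0.1867, 0.1128]
tcp_rot: [0.0, 0.978, 0.211, -0.002]
force: [0.1, 0.5, 0.7]
opening: 1.001
gripper_force: 0.0
[ 0.0001  0.0024 -0.0012  0.0029]
```

View pics/v1.png

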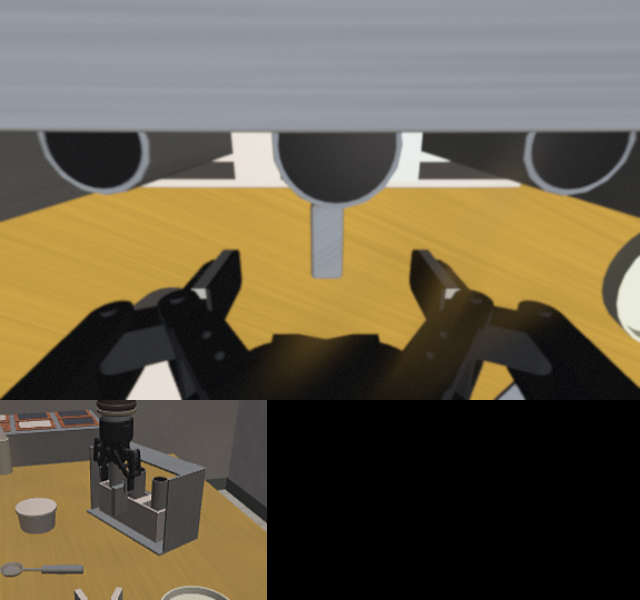

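The tab stands centred between the open fingers, at (327,240). I'll pinch it and swing the bin.

```bash
python3 drive.py '[[0,0,0,0,0],[0,0,0,0,0],[0,0,0,0,0],[0,0,0,0,0],[0,0,0,0,0],[0,0,0,0,0]]' 40
python3 drive.py '[[-0.008,0,0.002,0,0],[-0.016,0,0.005,0,0],[-0.025,0,0.01,0,0],[-0.033,0,0.015,0,0],[-0.041,0,0.021,0,0],[-0.047,0,0.026,0,0],[-0.051,0,0.03,0,0],[-0.051,0,0.03,0,0],[-0.051,0,0.03,0,0]]'
python3 - <<'E'
from h import *
shot('side','s2.png');shot('top','t2.png');shot('wrist','w5.png')
a=cv2.imread('pics/w5.png')[:240];b=cv2.imread('pics/s2.png')[90:240,260:460];c=cv2.imread('pics/t2.png')[75:225,130:330]
cv2.imwrite('pics/v2.png',np.vstack([a,cv2.resize(np.hstack([b,c]),(640,240))]))
E
```

```text
t: 4.15
eef_pos: [0.574, 0.1863, 0.115]
tcp_rot: [0.001, 0.978, 0.211, 0.001]
force: [-7.5, 8.7, 5.4]
opening: 0.175
gripper_force: 39.8
t: 4.9
eef_pos: [0.5289, 0.1662, 0.087]
tcp_rot: [0.001, 0.978, 0.211, 0.002]
force: [-1.8, -6.5, 24.3]
opening: 0.176
gripper_force: 44.3
```

View pics/v2.png

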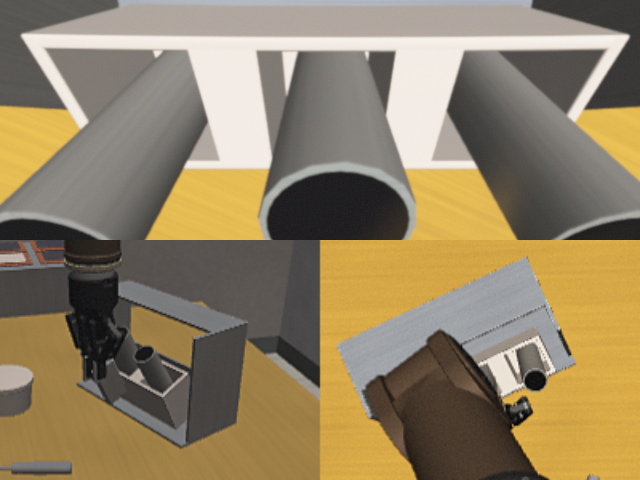

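The bin is forward at its stop (24 N reaction) and the forms lean out with their open tops towards the camera. I'll release, rise and measure the tops.

```bash
python3 drive.py '[[0,0,0,0,0.4],[0,0,0,0,0.4],[0,0,-0.04,0,0.45],[0,0,-0.08,0,0.5],[-0.02,0,-0.12,0,0.7],[-0.05,0,-0.15,0,0.7],[-0.08,0,-0.18,0,0.7],[-0.08,0,-0.18,0,0.7],[-0.08,0,-0.18,0,0.7],[-0.08,0,-0.18,0,0.7]]'
python3 - <<'E'
from h import *
shot('wrist','w6.png')
E
python3 drive.py '[[0.03,0.04,0,0,0.7],[0.03,0.08,0,0,0.7],[0.03,0.08,0,0,0.7],[0.03,0.08,0,0,0.7]]'
python3 - <<'E'
from h import *
shot('wrist','w7.png')
a=cv2.imread('pics/w6.png')[:300];b=cv2.imread('pics/w7.png')[:300]
cv2.imwrite('pics/v3.png',np.vstack([a,b]))
E
```

```text
t: 5.88
eef_pos: [0.4539, 0.1339, 0.2641]
tcp_rot: [0.0, 0.977, 0.211, 0.0]
force: [-0.2, 0.4, -0.9]
opening: 0.701
gripper_force: 0.0
t: 6.27
eef_pos: [0.5155, 0.0703, 0.2618]
tcp_rot: [0.0, 0.978, 0.209, -0.002]
force: [0.7, 0.4, -0.4]
opening: 0.7
gripper_force: 0.0
```

View pics/v3.png

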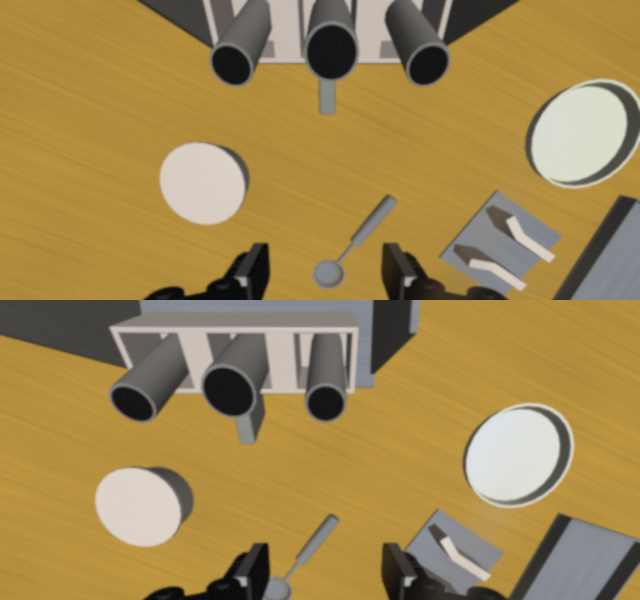

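Upper view: tops at (233,65), (331,51) and (428,65). Lower view: (134,104), (230,90) and (325,103). The middle form looks thicker.

Run:
```python
from h import *
obs={}
for f,seeds in [('w6.png',[(233,65),(331,51),(428,65)]),('w7.png',[(134,104),(230,90),(325,103)])]:
    im=cv2.cvtColor(cv2.imread('pics/'+f),cv2.COLOR_BGR2GRAY);C=saved(f)
    for n,s in zip('abc',seeds):
        m=(im<im[s[1],s[0]]+25).astype(np.uint8); l=cv2.connectedComponents(m)[1]
        r=(l==l[s[1],s[0]]).astype(np.uint8); w=np.zeros_like(r);cv2.circle(w,s,32,1,-1);r&=w
        r=cv2.morphologyEx(r,cv2.MORPH_OPEN,np.ones((5,5)))
        c=max(cv2.findContours(r,0,1)[0],key=cv2.contourArea); e=cv2.fitEllipse(c); print(f,n,np.round(e[0],1),np.round(e[1],1))
        obs.setdefault(n,[]).append((C,e[0]))
H=np.array([.604,.198,.012]);t=np.radians(24.15);X=np.array([np.cos(t),np.sin(t),0]);Y=np.array([-X[1],X[0],0])
for n in obs:
    P=tri(obs[n]); d=P-H; print(n,P.round(4),'rack',(d@X).round(4),(d@Y).round(4),P[2].round(4))
```

```text
w6.png a [230.7  64.9] [30.5 40.2]
w6.png b [331.1  51.7] [46.3 51.4]
w6.png c [428.  65.] [30.8 40.9]
w7.png a [131.9 103.4] [24.1 43.2]
w7.png b [227.9  91.4] [39.8 51.4]
w7.png c [325.3 103.1] [30.8 33.2]
a [0.5269 0.2516 0.1535] rack -0.0485 0.0804 0.1535
b [0.5688 0.1809 0.1575] rack -0.0391 -0.0012 0.1575
c [0.5933 0.1052 0.1532] rack -0.0478 -0.0803 0.1532
```

```bash
cat >> h.py <<'E'
H=np.array([.604,.198,0]);_t=np.radians(24.15);RX=np.array([np.cos(_t),np.sin(_t),0]);RY=np.array([-RX[1],RX[0],0])
GO=np.array([.4588,-.157,0]);_g=np.radians(-9.3);GX=np.array([np.cos(_g),np.sin(_g),0]);GY=np.array([-GX[1],GX[0],0])
Z=np.array([0,0,1.])
E
python3 - <<'E'
from h import *
print(go(H-.033*RX-.0803*RY+.11*Z,np.radians(114.15)))
E
```

```text
[0.1006 0.0027 0.1517 0.0016]
```

```bash
python3 drive.py '[[0.04,0.003,0,0,0.7],[0.08,0.003,0.02,0,0.7],[0.1,0.003,0.05,0,0.7],[0.1,0.003,0.09,0,0.7],[0.1,0.003,0.13,0,0.7],[0.1,0.003,0.152,0,0.7],[0.1,0.003,0.152,0,0.7],[0.1,0.003,0.152,0,0],[0.1,0.003,0.152,0,0],[0.1,0.003,0.152,0,0],[0.1,0.003,0.152,0,0]]' 30
python3 drive.py '[[0.003,0,-0.012,0,0],[0.007,0,-0.025,0,0],[0.012,0,-0.038,0,0],[0.018,0,-0.05,0,0],[0.024,0,-0.06,0,0],[0.029,0,-0.07,0,0],[0.034,0,-0.078,0,0],[0.034,0,-0.078,0,0]]'
```

```text
t: 7.23
eef_pos: [0.6061, 0.1127, 0.1122]
tcp_rot: [-0.0, 0.977, 0.212, -0.0]
force: [0.5, 0.4, -1.0]
opening: 0.416
gripper_force: 29.6
t: 7.9
eef_pos: [0.6381, 0.1267, 0.1918]
tcp_rot: [-0.0, 0.977, 0.211, 0.001]
force: [-1.3, -0.2, 0.9]
opening: 0.416
gripper_force: 34.9
```

Run:
```python
from h import *
print(go(GO+.11*GY+.22*Z),go(GO+.11*GY+.12*Z))
```

```text
[-0.2194  0.0928 -0.0286  0.    ] [-0.2196  0.0927  0.0714  0.    ]
```

```bash
python3 drive.py '[[0,0,-0.03,0,0],[-0.04,0.01,-0.03,0,0],[-0.08,0.03,-0.03,0,0],[-0.12,0.05,-0.03,0,0],[-0.16,0.07,-0.03,0,0],[-0.19,0.09,-0.01,0,0],[-0.22,0.093,0.02,0,0],[-0.22,0.093,0.05,0,0],[-0.22,0.093,0.07,0,0],[-0.22,0.093,0.07,0,0],[-0.22,0.093,0.07,0,0]]'
python3 - <<'E'
from h import *
iw,Cw=shot('wrist','w8.png');i,Cs=shot('side','s8.png')
s=ctrl.read_state();p=s['eef_pos'];R=rot(s)
print('side tcp, and 90mm below',proj(Cs,[p,p-[0,0,.09]]),'wrist',proj(Cw,[p+.001*R[:,2],p-[0,0,.09]]))
a=cv2.imread('pics/w8.png')[150:400,200:450];u=proj(Cs,[p-[0,0,.04]])[0].astype(int)
b=cv2.imread('pics/s8.png')[u[1]-70:u[1]+70,u[0]-70:u[0]+70];print(u)
cv2.imwrite('pics/v4.png',np.hstack([cv2.resize(a,(400,400)),cv2.resize(b,(400,400))]))
E
```

```text
t: 8.82
eef_pos: [0.4754, -0.0491, 0.1202]
tcp_rot: [-0.0, 0.977, 0.211, -0.0]
force: [-0.1, 0.2, -1.0]
opening: 0.412
gripper_force: 34.7
side tcp, and 90mm below [[316.46162745 207.96377501]
 [317.17285608 243.4485186 ]] wrist [[326.09087789 252.16288199]
 [325.8149481  206.01972705]]
[316 224]
```

View pics/v4.png

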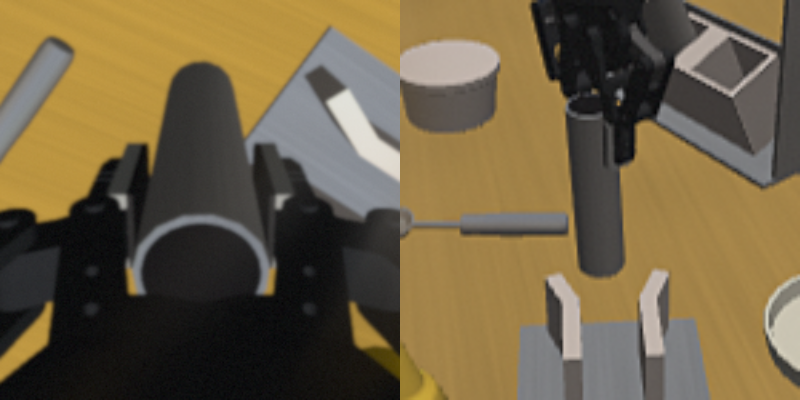

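The form hangs nearly upright: the side view shows about 3–4° of tilt, with its foot near (316,250). Setting it down and regripping will square it.

```bash
python3 drive.py '[[0,0,0.01,0,0],[0,0,0.02,0,0],[0,0,0.022,0,0],[0,0,0.022,0,0]]'
python3 drive.py '[[0,0,0.003,0,0],[0,0,0.003,0,0]]'
```

```text
t: 9.25
eef_pos: [0.4749, -0.0493, 0.0975]
tcp_rot: [-0.0, 0.977, 0.211, -0.001]
force: [-0.6, 0.2, -1.4]
opening: 0.406
gripper_force: 34.8
t: 9.42
eef_pos: [0.4769, -0.0487, 0.0964]
tcp_rot: [0.0, 0.977, 0.211, 0.001]
force: [-1.0, 1.9, 10.4]
opening: 0.411
gripper_force: 35.8
```

```bash
python3 drive.py '[[0,0,0.003,0,0],[0,0,0.003,0,0]]'
```

```text
t: 9.58
eef_pos: [0.4796, -0.0483, 0.0949]
tcp_rot: [0.001, 0.977, 0.212, 0.004]
force: [2.4, 2.3, 18.5]
opening: 0.411
gripper_force: 37.2
```

```bash
python3 drive.py '[[0,0,-0.002,0,0.45],[0,0,-0.003,0,0.5],[0,0,-0.003,0,0.6],[0,0,-0.003,0,0.65],[0,0,-0.003,0,0.65]]'
python3 - <<'E'
from h import *
iw,Cw=shot('wrist','w9.png');i,Cs=shot('side','s9.png')
s=ctrl.read_state();p=s['eef_pos'];R=rot(s);print(p)
# rim ellipse prediction: visible far arc of the top rim in wrist image
g=cv2.cvtColor(iw,cv2.COLOR_RGB2GRAY)
col=g[:,int(proj(Cw,[p])[0][0])];print(col[170:345:3])
# side: form silhouette below the fingers
h=cv2.cvtColor(i,cv2.COLOR_RGB2HSV); u=proj(Cs,[p])[0].astype(int);print(u)
for r in range(u[1]-18,u[1]+44,3):
    c=np.where(h[r,u[0]-25:u[0]+26,1]<90)[0]+u[0]-25; print(r,c.min() if len(c) else '',c.max() if len(c) else '',len(c))
E
```

```text
t: 10.0
eef_pos: [0.4752, -0.0496, 0.0951]
tcp_rot: [-0.0, 0.977, 0.211, -0.0]
force: [-0.9, 0.2, -0.6]
opening: 0.652
gripper_force: 0.0
[ 0.4752029  -0.0495207   0.09509679]
[154 154 152 156 157 154 107  55  53  51  51  52  52  51  54  52  51  52
  52  49  51  52  51  52  51  54  53  56  53  53  53  52  55  55 109 141
  65  33  33  32  34  37  38  38  36  40  37  37  40  37  38  37  34  38
  35  33  32  28  24]
[315 219]
201 302 337 31
204 302 337 35
207 302 334 33
210 303 329 27
213 307 329 23
216 307 329 23
219 307 329 23
222 308 329 22
225 308 323 16
228 290 323 30
231 290 323 31
234 290 323 31
237 308 323 16
240 308 323 16
243 308 323 16
246 308 323 16
249 301 339 23
252 297 339 31
255 297 339 33
258 297 339 33
261 297 339 22
```

Run:
```python
from h import *
C=saved('w9.png');p=np.load('pics/w9.png.npz')['p']
for uv,z in [((326,189),0),((326,274),.14)]:
    P=plane(C,[uv],z)[0]; d=P-p; print((d@RX).round(4),(d@RY).round(4))
d=p-GO; print('gauge coords',d@GX,d@GY)
```

```text
0.015 -0.0005
0.0138 -0.0001
gauge coords -0.0012097102267294628 0.10864221429027018
```

```bash
python3 drive.py '[[-0.003,0,0.015,0,0.65],[-0.003,0,0.015,0,0],[-0.003,0,0.015,0,0],[-0.003,0,0.015,0,0],[-0.003,0,0.007,0,0],[-0.003,0,0.007,0,0]]' 40
python3 - <<'E'
from h import *
p=ctrl.read_state()['eef_pos'];d=p-GO;print(d@GX,d@GY,p)
for y in (.10,.03,-.03,-.1): print(y,go(GO+y*GY+p[2]*Z))
E
```

```text
t: 10.6
eef_pos: [0.4735, -0.0505, 0.0898]
tcp_rot: [0.0, 0.977, 0.211, 0.001]
force: [0.5, 0.7, -1.0]
opening: 0.409
gripper_force: 38.5
-0.0026655861278323356 0.10743267666058982 [ 0.47353098 -0.05054868  0.08979963]
0.1 [-0.0019  0.0077  0.      0.    ]
0.03 [-0.0407  0.0659 -0.      0.    ]
-0.03 [-0.074   0.1158 -0.      0.    ]
-0.1 [-0.1129  0.1741 -0.      0.    ]
```

```bash
python3 drive.py '[[-0.002,0.008,0.002,0,0],[-0.01,0.02,0.002,0,0],[-0.018,0.032,0.002,0,0],[-0.026,0.044,0.002,0,0],[-0.034,0.056,0.002,0,0],[-0.041,0.066,0.002,0,0],[-0.041,0.066,0.002,0,0]]'
python3 - <<'E'
from h import *
p=ctrl.read_state()['eef_pos'];d=p-GO;print(d@GX,d@GY,p)
for y in (.03,-.03,-.1): print(y,go(GO+y*GY+p[2]*Z))
E
```

```text
t: 11.18
eef_pos: [0.4619, -0.1312, 0.0862]
tcp_rot: [0.001, 0.978, 0.209, -0.0]
force: [0.8, -1.1, -1.7]
opening: 0.409
gripper_force: 38.5
-0.0011012874304929237 0.025957941541281452 [ 0.46190809 -0.13120528  0.08622792]
0.03 [ 0.0031 -0.0028 -0.      0.    ]
-0.03 [-0.0299  0.0473  0.0001  0.    ]
-0.1 [-0.0685  0.1057  0.0002  0.    ]
```

```bash
python3 drive.py '[[-0.007,0.011,0,0,0],[-0.015,0.022,0,0,0],[-0.022,0.034,0,0,0],[-0.03,0.046,0,0,0],[-0.037,0.058,0,0,0],[-0.045,0.07,0,0,0],[-0.052,0.081,0,0,0],[-0.06,0.092,0,0,0],[-0.066,0.102,0,0,0],[-0.066,0.102,-0.03,0,0],[-0.066,0.102,-0.05,0,0]]'
python3 - <<'E'
from h import *
p=ctrl.read_state()['eef_pos'];d=p-GO;print(d@GX,d@GY,p)
print(go([.547,-.338,.135]),go([.547,-.338,.084]))
E
```

```text
t: 12.1
eef_pos: [0.4442, -0.2484, 0.1369]
tcp_rot: [-0.001, 0.978, 0.211, -0.0]
force: [1.0, -0.8, -0.9]
opening: 0.412
gripper_force: 38.5
0.0004022485182226032 -0.09255266761786297 [ 0.4442401  -0.24840113  0.13693846]
[0.0567 0.124  0.0017 0.    ] [0.0568 0.124  0.0527 0.    ]
```

```bash
python3 drive.py '[[0.018,0.038,0,0,0],[0.036,0.078,0,0,0],[0.057,0.124,0,0,0],[0.057,0.124,0.02,0,0],[0.057,0.124,0.04,0,0],[0.057,0.124,0.047,0,0],[0.057,0.124,0.049,0,0],[0.057,0.124,0.051,0,0]]'
python3 drive.py '[[0,0,0.002,0,0],[0,0,0.002,0,0]]'
```

```text
t: 12.77
eef_pos: [0.5475, -0.3366, 0.0854]
tcp_rot: [-0.0, 0.977, 0.212, -0.0]
force: [-1.2, 0.5, -1.2]
opening: 0.412
gripper_force: 38.6
t: 12.93
eef_pos: [0.5479, -0.3372, 0.0842]
tcp_rot: [0.0, 0.977, 0.211, 0.0]
force: [0.0, 1.5, -1.0]
opening: 0.412
gripper_force: 38.6
```

```bash
python3 drive.py '[[0,0,0.002,0,0],[0,0,0.002,0,0]]'
python3 drive.py '[[0,0,0.002,0,0],[0,0,0.002,0,0]]'
```

```text
t: 13.1
eef_pos: [0.5487, -0.3373, 0.0828]
tcp_rot: [0.001, 0.977, 0.211, 0.001]
force: [-0.0, 1.6, 4.4]
opening: 0.411
gripper_force: 38.7
t: 13.27
eef_pos: [0.5491, -0.3373, 0.0827]
tcp_rot: [0.001, 0.977, 0.211, 0.001]
force: [-5.3, 3.6, 21.9]
opening: 0.41
gripper_force: 40.3
```

```bash
python3 drive.py '[[0,0,-0.002,0,0.45],[0,0,-0.002,0,0.55],[0,0,-0.002,0,0.65],[0,0,-0.002,0,0.7],[0,0,-0.04,0,0.7],[0,0,-0.08,0,0.7],[0,0,-0.12,0,0.7],[0,0,-0.14,0,0.7]]'
python3 - <<'E'
from h import *
i,C=shot('side','s10.png')
h=cv2.cvtColor(i,cv2.COLOR_RGB2GRAY)
print(proj(C,[[.548,-.337,.003],[.548,-.337,.143]]))
print(go(H-.06*RX+.0804*RY+.22*Z,np.radians(114.15)))
u=proj(C,[[.548,-.337,.143]])[0].astype(int); cv2.imwrite('pics/c10.png',i[u[1]-30:u[1]+110,u[0]-60:u[0]+60,::-1])
e=cv2.Canny(h,40,100)
for r in range(u[1],u[1]+70,8): print(r,np.where(e[r,u[0]-25:u[0]+25])[0]+u[0]-25)
E
```

```text
t: 13.93
eef_pos: [0.5493, -0.3378, 0.2242]
tcp_rot: [0.002, 0.977, 0.211, 0.002]
force: [1.0, 0.5, 0.3]
opening: 0.701
gripper_force: 0.0
[[398.38828599 355.98742235]
 [408.00382088 290.4011443 ]]
[ 0.2105 -0.5472  0.0041  0.0041]
290 [386 387 397 399 421 425 426 427 428]
298 [395 404 405 406 407 416 417 418 422]
306 [394 420]
314 [393 419]
322 [392 417 420]
330 [391 416 418 425 426]
338 [390 415 423 424 431 432]
346 [389 413 429 430]
354 [389 412]
```

```bash
python3 drive.py '[[0.21,-0.547,0,0,0.7],[0.21,-0.547,0,0,0.7],[0.21,-0.547,0,0,0.7],[0.21,-0.547,0,0,0.7],[0.21,-0.547,0,0,0.7],[0.21,-0.547,0,0,0.7],[0.21,-0.547,0,0,0.7],[0.21,-0.547,0,0,0.7],[0.21,-0.547,0,0,0.7],[0.21,-0.547,0,0,0.7],[0.21,-0.547,0,0,0.7],[0.21,-0.547,0,0,0.7]]'
python3 drive.py '[[0.03,-0.07,0,0,0.7],[0.03,-0.07,0,0,0.7],[0.03,-0.07,0,0,0.7]]'
python3 - <<'E'
from h import *
print(go(H-.033*RX+.0804*RY+.11*Z,np.radians(114.15)))
E
```

```text
t: 14.98
eef_pos: [0.5175, 0.1636, 0.2189]
tcp_rot: [0.0, 0.977, 0.211, -0.0]
force: [0.6, -0.4, 0.2]
opening: 0.699
gripper_force: 0.0
t: 15.23
eef_pos: [0.5142, 0.2469, 0.2192]
tcp_rot: [-0.003, 0.976, 0.216, 0.0]
force: [-0.0, 0.6, -0.1]
opening: 0.699
gripper_force: 0.0
[0.0288 0.002  0.1092 0.0139]
```

```bash
python3 drive.py '[[0.027,0,0.035,0,0.7],[0.027,0,0.07,0,0.7],[0.027,0,0.1,0,0.7],[0.027,0,0.109,0,0.7],[0.027,0,0.109,0,0.7],[0.027,0,0.109,0,0],[0.027,0,0.109,0,0],[0.027,0,0.109,0,0],[0.027,0,0.109,0,0]]' 30
python3 drive.py '[[0.003,0,-0.012,0,0],[0.007,0,-0.025,0,0],[0.012,0,-0.038,0,0],[0.018,0,-0.05,0,0],[0.024,0,-0.06,0,0],[0.03,0,-0.07,0,0],[0.037,0,-0.078,0,0],[0.037,0,-0.078,0,0]]'
python3 - <<'E'
from h import *
print(go(GO+.11*GY+.22*Z),go(GO+.11*GY+.1*Z))
E
```

```text
t: 15.98
eef_pos: [0.5414, 0.2501, 0.1119]
tcp_rot: [-0.001, 0.977, 0.212, 0.001]
force: [-4.3, 0.2, 13.3]
opening: 0.42
gripper_force: 27.8
t: 16.65
eef_pos: [0.5752, 0.2646, 0.189]
tcp_rot: [-0.0, 0.977, 0.211, -0.0]
force: [-1.5, -0.9, 0.6]
opening: 0.412
gripper_force: 30.7
[-0.2191  0.2443 -0.031   0.    ] [-0.2191  0.2444  0.089   0.    ]
```

```bash
python3 drive.py '[[0,0,-0.03,0,0],[-0.04,0,-0.04,0,0],[-0.08,0,-0.04,0,0],[-0.12,0.01,-0.04,0,0],[-0.15,0.04,-0.04,0,0],[-0.17,0.075,-0.03,0,0],[-0.19,0.11,-0.02,0,0],[-0.21,0.145,0,0,0],[-0.22,0.18,0.02,0,0],[-0.22,0.215,0.04,0,0],[-0.22,0.244,0.06,0,0],[-0.22,0.244,0.08,0,0]]'
python3 - <<'E'
from h import *
iw,Cw=shot('wrist','w11.png');i,Cs=shot('side','s11.png')
s=ctrl.read_state();p=s['eef_pos'];print(p)
h=cv2.cvtColor(i,cv2.COLOR_RGB2HSV); u=proj(Cs,[p])[0].astype(int);print(u)
for r in range(u[1]-18,u[1]+47,3):
    c=np.where(h[r,u[0]-25:u[0]+26,1]<90)[0]+u[0]-25; print(r,c.min() if len(c) else '',c.max() if len(c) else '',len(c))
g=cv2.cvtColor(iw,cv2.COLOR_RGB2GRAY); print(g[150:300:4,326])
E
```

```text
t: 17.65
eef_pos: [0.4767, -0.0558, 0.1071]
tcp_rot: [0.002, 0.978, 0.207, 0.001]
force: [0.7, -0.6, -0.9]
opening: 0.413
gripper_force: 30.8
[ 0.47287681 -0.0502547   0.10546219]
[314 215]
197 304 339 35
200 305 334 30
203 305 333 28
206 305 327 23
209 305 326 22
212 307 325 19
215 307 325 19
218 307 326 19
221 308 323 16
224 308 323 16
227 308 324 17
230 289 324 33
233 289 324 33
236 308 324 17
239 309 324 16
242 309 324 16
245 309 324 16
248 309 336 18
251 297 339 30
254 297 339 34
257 297 339 33
260 297 339 22
[151 152 150 148 152 149 153 152 128  54  53  52  53  52  54  52  51  54
  52  53  50  51  49  52  50  53  53  52 109 114  30  34  31  29  32  32
  31  34]
```

```bash
python3 drive.py '[[0,0,0.005,0,0],[0,0,0.008,0,0],[0,0,0.008,0,0]]'
python3 drive.py '[[0,0,0.003,0,0],[0,0,0.003,0,0]]'
```

```text
t: 18.0
eef_pos: [0.4753, -0.0475, 0.1008]
tcp_rot: [0.0, 0.977, 0.212, 0.0]
force: [0.3, 0.2, -0.8]
opening: 0.414
gripper_force: 30.8
t: 18.17
eef_pos: [0.4773, -0.0472, 0.0993]
tcp_rot: [0.0, 0.977, 0.212, 0.002]
force: [-0.9, 1.6, 13.1]
opening: 0.412
gripper_force: 32.2
```

Contact. I'll release, settle and locate its centre.

```bash
python3 drive.py '[[0,0,0,0,0.45],[0,0,-0.001,0,0.5],[0,0,-0.001,0,0.6],[0,0,-0.001,0,0.65],[0,0,-0.001,0,0.65]]'
python3 - <<'E'
from h import *
iw,Cw=shot('wrist','w12b.png');i,Cs=shot('side','s12.png')
p=ctrl.read_state()['eef_pos'];print(p)
h=cv2.cvtColor(i,cv2.COLOR_RGB2HSV); u=proj(Cs,[p])[0].astype(int);print(u)
for r in range(u[1]-6,u[1]+40,6):
    c=np.where(h[r,u[0]-25:u[0]+26,1]<90)[0]+u[0]-25; print(r,c.min(),c.max(),len(c))
g=cv2.cvtColor(iw,cv2.COLOR_RGB2GRAY); print(g[180:200,326],g[260:300,326])
for uv,z in [((326,r),0) for r in (184,188,192)]+[((326,r),.14) for r in (264,268,272,276,280)]:
    d=plane(saved('w12b.png'),[uv],z)[0]-p; print(uv,(d@RX).round(4))
E
```

```text
t: 18.58
eef_pos: [0.4752, -0.0486, 0.0984]
tcp_rot: [0.0, 0.977, 0.211, 0.0]
force: [0.0, -0.1, -0.4]
opening: 0.653
gripper_force: 0.0
[ 0.47518617 -0.04869928  0.09825597]
[315 217]
211 309 329 21
217 309 329 21
223 309 325 17
229 290 325 32
235 290 325 32
241 310 325 16
247 310 325 16
253 297 339 32
[147 130  98  69  52  52  51  50  53  51  52  51  53  49  53  52  53  53
  52  53] [72 42 29 35 32 32 30 31 32 33 32 33 35 32 32 30 35 32 34 33 33 34 33 33
 34 33 34 35 37 37 34 41 39 37 38 38 39 41 39 39]
(326, 184) 0.0188
(326, 188) 0.0152
(326, 192) 0.0116
(326, 264) 0.0164
(326, 268) 0.0147
(326, 272) 0.0129
(326, 276) 0.0111
(326, 280) 0.0093
```

```bash
python3 drive.py '[[0.003,0,0.017,0,0.65],[0.003,0,0.017,0,0.65],[0.003,0,0.017,0,0],[0.003,0,0.017,0,0],[0.003,0,0.017,0,0],[0.003,0,0.017,0,0],[0.003,0,0.011,0,0],[0.003,0,0.011,0,0]]' 40
python3 - <<'E'
from h import *
p=ctrl.read_state()['eef_pos'];d=p-GO;print(d@GX,d@GY,p)
for y in (.10,.03,-.03,-.095): print(y,go(GO+y*GY+p[2]*Z))
E
```

```text
t: 19.35
eef_pos: [0.4785, -0.0475, 0.0884]
tcp_rot: [0.0, 0.977, 0.211, 0.001]
force: [0.5, 0.2, -0.4]
opening: 0.412
gripper_force: 39.9
0.0017479553876891085 0.11129424690560874 [ 0.47851056 -0.04745111  0.0883835 ]
0.1 [-0.0077  0.0084 -0.      0.    ]
0.03 [-0.0465  0.0667 -0.      0.    ]
-0.03 [-0.0798  0.1166 -0.      0.    ]
-0.095 [-0.1159  0.1707 -0.      0.    ]
```

```bash
python3 drive.py '[[-0.008,0.008,0,0,0],[-0.015,0.02,0,0,0],[-0.023,0.032,0,0,0],[-0.031,0.044,0,0,0],[-0.039,0.056,0,0,0],[-0.047,0.067,0,0,0],[-0.047,0.067,0,0,0]]'
python3 - <<'E'
from h import *
p=ctrl.read_state()['eef_pos'];d=p-GO;print(d@GX,d@GY,p)
for y in (-.03,-.095): print(y,go(GO+y*GY+p[2]*Z))
E
```

```text
t: 19.93
eef_pos: [0.4615, -0.1317, 0.0872]
tcp_rot: [0.001, 0.978, 0.209, -0.001]
force: [-0.5, -0.9, -1.1]
opening: 0.411
gripper_force: 39.9
-0.0013958068596867169 0.02541302280137564 [ 0.46152938 -0.13169545  0.0871762 ]
-0.03 [-0.0294  0.047   0.0001  0.    ]
-0.095 [-0.0652  0.1012  0.0002  0.    ]
```

```bash
python3 drive.py '[[-0.007,0.011,0,0,0],[-0.015,0.022,0,0,0],[-0.022,0.034,0,0,0],[-0.03,0.046,0,0,0],[-0.037,0.058,0,0,0],[-0.045,0.07,0,0,0],[-0.052,0.081,0,0,0],[-0.06,0.092,0,0,0],[-0.066,0.102,0,0,0],[-0.066,0.102,-0.03,0,0],[-0.066,0.102,-0.05,0,0]]'
python3 - <<'E'
from h import *
p=ctrl.read_state()['eef_pos'];d=p-GO;print(d@GX,d@GY,p)
print(go([.452,-.348,.135]),go([.452,-.348,.084]))
E
```

```text
t: 20.85
eef_pos: [0.4442, -0.2486, 0.1379]
tcp_rot: [-0.001, 0.978, 0.211, -0.001]
force: [0.8, 0.1, -0.4]
opening: 0.408
gripper_force: 40.2
0.0003546544585805911 -0.09278571559170423 [ 0.44415547 -0.24862343  0.1378945 ]
[-0.0338  0.0938  0.0028  0.    ] [-0.0337  0.0939  0.0538  0.    ]
```

```bash
python3 drive.py '[[-0.011,0.031,0,0,0],[-0.023,0.062,0,0,0],[-0.034,0.094,0,0,0],[-0.034,0.094,0.02,0,0],[-0.034,0.094,0.04,0,0],[-0.034,0.094,0.048,0,0],[-0.034,0.094,0.051,0,0],[-0.034,0.094,0.053,0,0]]'
python3 drive.py '[[0,0,0.002,0,0],[0,0,0.002,0,0]]'
```

```text
t: 21.52
eef_pos: [0.4523, -0.3468, 0.0845]
tcp_rot: [-0.001, 0.977, 0.212, -0.001]
force: [-6.5, 4.4, 18.3]
opening: 0.408
gripper_force: 42.3
t: 21.68
eef_pos: [0.4526, -0.3467, 0.0845]
tcp_rot: [-0.0, 0.977, 0.212, -0.0]
force: [-7.0, 4.3, 16.9]
opening: 0.41
gripper_force: 42.3
```

```bash
python3 drive.py '[[0,0,-0.002,0,0.45],[0,0,-0.002,0,0.55],[0,0,-0.002,0,0.65],[0,0,-0.002,0,0.7],[0,0,-0.04,0,0.8],[0,0,-0.08,0,0.8],[0,0,-0.12,0,0.8],[0,0,-0.14,0,0.8]]'
python3 - <<'E'
from h import *
i,C=shot('side','s13.png')
h=cv2.cvtColor(i,cv2.COLOR_RGB2GRAY);e=cv2.Canny(h,40,100)
q=proj(C,[[.4525,-.347,.003],[.4525,-.347,.143]]);print(q)
u=q[1].astype(int)
for r in range(u[1],u[1]+75,8): print(r,np.where(e[r,u[0]-25:u[0]+25])[0]+u[0]-25)
print(go(H-.05*RX+.22*Z,np.radians(114.15)))
E
```

```text
t: 22.35
eef_pos: [0.4544, -0.3483, 0.2272]
tcp_rot: [0.002, 0.977, 0.211, 0.002]
force: [1.0, 0.2, 0.1]
opening: 0.798
gripper_force: 0.0
[[342.228782   373.63647421]
 [344.17197371 307.14207488]]
307 [330 333 356 358]
315 [319 331 336 337 338 352 353 357]
323 [331 357 367 368]
331 [331 367 368]
339 [331 356]
347 [331 356]
355 [331 355]
363 [331 355]
371 [331 354]
379 [333 334 351 352]
[ 0.3111 -0.4371  0.0077  0.0044]
```

The second form stands upright (edges at columns 331 and 356). Now the middle form.

```bash
python3 drive.py '[[0.31,-0.437,0,0,0.8],[0.31,-0.437,0,0,0.8],[0.31,-0.437,0,0,0.8],[0.31,-0.437,0,0,0.8],[0.31,-0.437,0,0,0.8],[0.31,-0.437,0,0,0.8],[0.31,-0.437,0,0,0.8],[0.31,-0.437,0,0,0.8],[0.31,-0.437,0,0,0.8],[0.31,-0.437,0,0,0.8],[0.31,-0.437,0,0,0.8],[0.31,-0.437,0,0,0.8]]'
python3 drive.py '[[0.025,-0.035,0,0,0.8],[0.025,-0.035,0,0,0.8],[0.025,-0.035,0,0,0.8]]'
python3 - <<'E'
from h import *
print(go(H-.027*RX-.001*RY+.113*Z,np.radians(114.15)))
E
```

```text
t: 23.4
eef_pos: [0.5478, 0.1452, 0.2223]
tcp_rot: [0.0, 0.977, 0.211, 0.0]
force: [1.0, -0.2, -0.4]
opening: 0.798
gripper_force: 0.0
t: 23.65
eef_pos: [0.5555, 0.1892, 0.2219]
tcp_rot: [-0.001, 0.977, 0.214, -0.0]
force: [0.1, -0.9, -0.2]
opening: 0.805
gripper_force: 0.0
[0.0208 0.0132 0.1089 0.0099]
```

```bash
python3 drive.py '[[0,0,0,0,0.8],[0,0,0,0,0.8],[0,0,0,0,0.8]]'
python3 - <<'E'
from h import *
print(go(H-.027*RX-.001*RY+.113*Z,np.radians(114.15)))
E
```

```text
t: 23.9
eef_pos: [0.5563, 0.1835, 0.2222]
tcp_rot: [0.0, 0.978, 0.21, -0.0]
force: [0.1, 0.8, -0.6]
opening: 0.801
gripper_force: 0.0
[0.0225 0.0072 0.1092 0.0017]
```

```bash
python3 drive.py '[[0.022,0.007,0.035,0,0.8],[0.022,0.007,0.07,0,0.8],[0.022,0.007,0.1,0,0.8],[0.022,0.007,0.109,0,0.8],[0.022,0.007,0.109,0,0.8],[0.022,0.007,0.109,0,0],[0.022,0.007,0.109,0,0],[0.022,0.007,0.109,0,0]]' 20
python3 drive.py '[[-0.005,0,-0.011,0,0],[-0.01,0,-0.022,0,0],[-0.015,0,-0.033,0,0],[-0.02,0,-0.044,0,0],[-0.025,0,-0.053,0,0],[-0.028,0,-0.059,0,0],[-0.028,0,-0.059,0,0]]'
python3 drive.py '[[0.01,0,-0.003,0,0],[0.02,0,-0.005,0,0],[0.03,0,-0.008,0,0],[0.04,0,-0.01,0,0],[0.046,0,-0.012,0,0],[0.046,0,-0.014,0,0],[0.046,0,-0.03,0,0],[0.046,0,-0.05,0,0]]'
python3 - <<'E'
from h import *
print(go(GO+.115*GY+.22*Z),go(GO+.115*GY+.12*Z))
E
```

```text
t: 24.57
eef_pos: [0.5802, 0.1885, 0.1156]
tcp_rot: [-0.0, 0.977, 0.211, 0.002]
force: [-0.8, -0.3, 5.3]
opening: 0.523
gripper_force: 22.1
t: 25.15
eef_pos: [0.5534, 0.1764, 0.1742]
tcp_rot: [0.0, 0.977, 0.211, 0.001]
force: [0.6, 0.2, 1.7]
opening: 0.522
gripper_force: 21.9
t: 25.82
eef_pos: [0.5939, 0.1949, 0.2206]
tcp_rot: [0.0, 0.977, 0.211, -0.002]
force: [-0.3, 0.5, -0.7]
opening: 0.519
gripper_force: 21.1
[-0.2046  0.1689  0.0015  0.    ] [-0.2041  0.169   0.1015  0.    ]
```

```bash
python3 drive.py '[[-0.035,0.02,0,0,0],[-0.07,0.04,0,0,0],[-0.1,0.065,0,0,0],[-0.13,0.09,0,0,0],[-0.155,0.12,0.01,0,0],[-0.18,0.15,0.03,0,0],[-0.204,0.169,0.05,0,0],[-0.204,0.169,0.075,0,0],[-0.204,0.169,0.09,0,0],[-0.204,0.169,0.09,0,0]]'
python3 - <<'E'
from h import *
iw,Cw=shot('wrist','w14.png');i,Cs=shot('side','s14.png');shot('top','t14.png')
p=ctrl.read_state()['eef_pos'];print(p)
h=cv2.cvtColor(i,cv2.COLOR_RGB2HSV); u=proj(Cs,[p])[0].astype(int);print(u)
for r in range(u[1]-18,u[1]+47,4):
    c=np.where(h[r,u[0]-25:u[0]+26,1]<90)[0]+u[0]-25; print(r,c.min() if len(c) else '',c.max() if len(c) else '',len(c))
q=(p-[0,0,.09]);print(proj(Cs,[q]))
cv2.imwrite('pics/v5.png',np.vstack([np.hstack([cv2.resize(cv2.imread('pics/s14.png')[100:310,250:450],(380,400)),cv2.resize(cv2.imread('pics/t14.png')[60:260,120:330],(420,400))])]))
E
```

```text
t: 26.65
eef_pos: [0.4767, -0.0434, 0.1297]
tcp_rot: [-0.001, 0.978, 0.211, -0.002]
force: [-0.5, 0.5, -1.5]
opening: 0.519
gripper_force: 21.1
[ 0.4798752  -0.04204055  0.13313822]
[317 201]
183 304 342 39
187 304 342 39
191 304 342 39
195 304 342 36
199 307 342 26
203 308 329 21
207 309 329 21
211 310 330 21
215 311 331 21
219 311 331 21
223 312 332 21
227 313 333 21
231 292 333 33
235 292 334 33
239 316 332 17
243   0
247   0
[[317.7223422  237.23676558]]
```

View pics/v5.png

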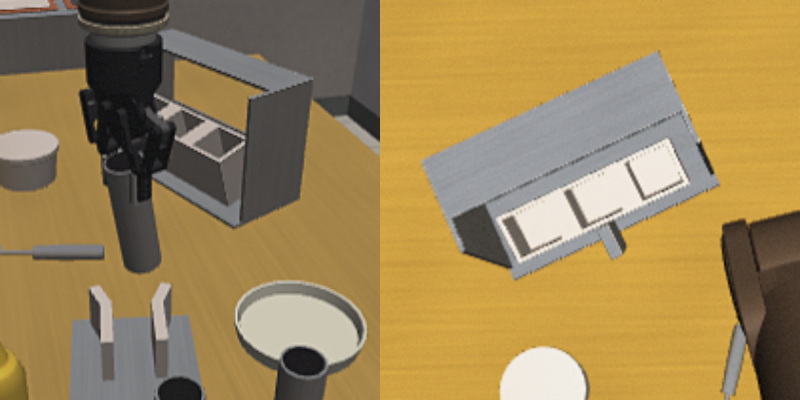

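The side view shows the thick form hanging with about 10° of lean. The top view shows the bin still forward. Pressing its foot down and moving towards the rack will right it.

```bash
python3 drive.py '[[0,0,0.015,0,0],[0,0,0.028,0,0],[0,0,0.028,0,0]]'
python3 drive.py '[[0,0,0.004,0,0],[0,0,0.004,0,0]]'
python3 - <<'E'
from h import *
C=cam('top');f=lambda a:H+[0,0,.012]+RX*(-.04*np.cos(a)-.115*np.sin(a))+Z*(.115*np.cos(a)-.04*np.sin(a))
for a in (.35,.4,.45): print(a,proj(C,[f(a)]),'seen 238.5 188.5')
E
```

```text
t: 27.05
eef_pos: [0.4791, -0.0421, 0.1038]
tcp_rot: [-0.0, 0.977, 0.212, -0.0]
force: [-0.1, 0.8, -2.1]
opening: 0.52
gripper_force: 21.2
t: 27.22
eef_pos: [0.48, -0.0423, 0.1009]
tcp_rot: [0.0, 0.977, 0.212, 0.001]
force: [-0.7, -0.0, -1.2]
opening: 0.521
gripper_force: 21.2
0.35 [[240.14729758 190.26814323]] seen 238.5 188.5
0.4 [[241.25580263 192.20997553]] seen 238.5 188.5
0.45 [[242.33963199 194.07211414]] seen 238.5 188.5
```

```bash
python3 drive.py '[[0,0,0.004,0,0],[0,0,0.004,0,0]]'
python3 - <<'E'
import cv2,numpy as np
a=cv2.imread('pics/t2.png');b=cv2.imread('pics/t14.png')
d=cv2.absdiff(a,b).max(2)>40
# right end of bin visible in both: count change, and edge lines on a few columns
for c in (262,268,272):
    print(c,np.where(cv2.Canny(a,60,140)[110:180,c])[0]+110,np.where(cv2.Canny(b,60,140)[110:180,c])[0]+110)
E
```

```text
t: 27.38
eef_pos: [0.4819, -0.0419, 0.0984]
tcp_rot: [0.0, 0.977, 0.211, 0.002]
force: [-1.2, 1.1, 12.9]
opening: 0.52
gripper_force: 22.5
262 [121 129 136 139 154 157 169] [121 129 132 134 153 155 157 164]
268 [116 118 138 139 148 149 150 157 158 167 168] [116 118 138 139 140 145 146 147 150 152 155 161 162]
272 [113 114 119 123 146 147 148 151 152 157 159] [113 114 122 146 147 153 160]
```

```bash
python3 drive.py '[[0.006,0,0.001,0,0],[0.012,0,0.002,0,0],[0.017,0,0.003,0,0],[0.02,0,0.003,0,0],[0.02,0,0.003,0,0]]'
python3 - <<'E'
from h import *
i,Cs=shot('side','s15.png')
p=ctrl.read_state()['eef_pos'];print(p)
h=cv2.cvtColor(i,cv2.COLOR_RGB2HSV); u=proj(Cs,[p])[0].astype(int);print(u)
for r in range(u[1]-6,u[1]+44,5):
    c=np.where(h[r,u[0]-25:u[0]+26,1]<90)[0]+u[0]-25; print(r,c.min() if len(c) else '',c.max() if len(c) else '',len(c))
E
```

```text
t: 27.8
eef_pos: [0.4997, -0.0337, 0.095]
tcp_rot: [0.0, 0.977, 0.212, 0.002]
force: [0.2, 1.2, 8.2]
opening: 0.522
gripper_force: 21.8
[ 0.49958784 -0.03372997  0.0950063 ]
[325 213]
207 314 337 23
212 316 337 22
217 316 336 21
222 316 335 20
227 317 335 19
232 300 335 25
237 317 335 19
242 317 335 19
247 317 335 19
252 300 339 25
```

```bash
python3 drive.py '[[0,0,-0.001,0,0.56],[0,0,-0.002,0,0.65],[0,0,-0.002,0,0.75],[0,0,-0.002,0,0.75],[0,0,-0.002,0,0.75]]'
python3 - <<'E'
from h import *
iw,Cw=shot('wrist','w16.png');i,Cs=shot('side','s16.png')
p=ctrl.read_state()['eef_pos'];print(p)
h=cv2.cvtColor(i,cv2.COLOR_RGB2HSV); u=proj(Cs,[p])[0].astype(int);print(u)
for r in range(u[1]-6,u[1]+44,7):
    c=np.where(h[r,u[0]-25:u[0]+26,1]<90)[0]+u[0]-25; print(r,c.min() if len(c) else '',c.max() if len(c) else '',len(c))
g=cv2.cvtColor(iw,cv2.COLOR_RGB2GRAY); print(g[165:200,326],g[235:280,326])
for uv,z in [((326,r),0) for r in (172,180,188)]+[((326,r),.14) for r in (240,256,272)]:
    d=plane(saved('w16.png'),[uv],z)[0]-p; print(uv,(d@RX).round(4))
d=p-GO;print(d@GX,d@GY)
E
```

```text
t: 28.27
eef_pos: [0.4976, -0.0344, 0.0953]
tcp_rot: [0.0, 0.977, 0.211, -0.0]
force: [0.5, 0.4, 0.2]
opening: 0.754
gripper_force: 0.0
[ 0.49755215 -0.03437637  0.09524109]
[324 214]
208 316 339 24
215 316 340 24
222 317 336 20
229 299 336 26
236 317 335 19
243 317 335 19
250 299 339 26
257 299 339 19
[158 158 157 156 157 155 155 155 157 154 147 125  85  58  53  52  53  54
  52  53  54  51  53  53  52  51  52  52  53  51  53  54  54  54  53] [ 54  55  55  54  54  54  55  54  65  89 120 139 147 145 132 104  67  41
  33  33  31  31  34  31  34  32  33  31  32  32  34  34  34  33  34  33
  34  30  33  31  33  34  34  34  32]
(326, 172) 0.0298
(326, 180) 0.0229
(326, 188) 0.0159
(326, 240) 0.0281
(326, 256) 0.0214
(326, 272) 0.0146
0.01842633618743985 0.12727432952935352
```

```bash
python3 drive.py '[[0.004,0,0.013,0,0.75],[0.004,0,0.013,0,0.75],[0.004,0,0.013,0,0],[0.004,0,0.013,0,0],[0.004,0,0.013,0,0],[0.004,0,0.013,0,0],[0.004,0,0.006,0,0],[0.004,0,0.006,0,0],[0.004,0,0.006,0,0]]' 35
python3 - <<'E'
from h import *
p=ctrl.read_state()['eef_pos'];d=p-GO;print(d@GX,d@GY,p)
for y in (.11,.055,.04): print(y,go(GO+y*GY+p[2]*Z))
E
```

```text
t: 29.12
eef_pos: [0.5017, -0.0327, 0.0899]
tcp_rot: [0.0, 0.977, 0.211, 0.001]
force: [0.3, 0.2, -1.9]
opening: 0.516
gripper_force: 33.7
0.02221814839469446 0.12964037799399428 [ 0.50167649 -0.03265419  0.08992688]
0.11 [-0.0294  0.004  -0.      0.    ]
0.055 [-0.0599  0.0498 -0.      0.    ]
0.04 [-0.0682  0.0623 -0.      0.    ]
```

```bash
python3 drive.py '[[-0.015,0.002,0.001,0,0],[-0.029,0.004,0.001,0,0],[-0.037,0.015,0.001,0,0],[-0.045,0.028,0.001,0,0],[-0.053,0.039,0.001,0,0],[-0.06,0.05,0.001,0,0],[-0.06,0.05,0.001,0,0]]'
python3 drive.py '[[-0.003,0.004,0,0,0],[-0.005,0.007,0,0,0]]'
python3 - <<'E'
from h import *
p=ctrl.read_state()['eef_pos'];d=p-GO;print(d@GX,d@GY,p)
E
```

```text
t: 29.7
eef_pos: [0.4666, -0.1059, 0.0882]
tcp_rot: [0.001, 0.978, 0.21, -0.0]
force: [0.8, -0.3, -2.2]
opening: 0.514
gripper_force: 33.7
t: 29.87
eef_pos: [0.4657, -0.1111, 0.0884]
tcp_rot: [-0.0, 0.977, 0.212, 0.0]
force: [-0.2, -0.4, -2.1]
opening: 0.519
gripper_force: 33.8
-0.0005929665471139292 0.04638715860317217 [ 0.46571117 -0.11112674  0.08837586]
```

```bash
python3 drive.py '[[-0.002,0.003,0,0,0],[-0.003,0.004,0,0,0]]'
python3 drive.py '[[-0.002,0.003,0,0,0],[-0.002,0.003,0,0,0]]'
python3 - <<'E'
from h import *
p=ctrl.read_state()['eef_pos'];d=p-GO;print(d@GX,d@GY,p)
E
```

```text
t: 30.03
eef_pos: [0.4649, -0.1163, 0.0884]
tcp_rot: [0.0, 0.977, 0.211, 0.0]
force: [1.4, 1.9, -1.8]
opening: 0.518
gripper_force: 33.7
t: 30.2
eef_pos: [0.4651, -0.1192, 0.0886]
tcp_rot: [-0.0, 0.977, 0.212, 0.001]
force: [3.4, 2.6, -1.6]
opening: 0.517
gripper_force: 33.8
0.0001474804370359745 0.038348619195327026 [ 0.46514283 -0.11917928  0.08862396]
```

```bash
python3 drive.py '[[-0.002,0.003,0,0,0],[-0.002,0.003,0,0,0],[-0.002,0.003,0,0,0]]'
python3 - <<'E'
from h import *
p=ctrl.read_state()['eef_pos'];d=p-GO;print(d@GX,d@GY,p)
print(go(GO+.12*GY+.089*Z),go(GO+.12*GY+.15*Z))
E
```

```text
t: 30.45
eef_pos: [0.4649, -0.1203, 0.0888]
tcp_rot: [-0.001, 0.977, 0.212, 0.002]
force: [3.0, 10.9, 0.8]
opening: 0.514
gripper_force: 35.0
8.855399109476332e-05 0.0372131845077304 [ 0.46490118 -0.12029027  0.08880701]
[ 0.046  -0.0688  0.0001  0.    ] [ 0.0462 -0.0689 -0.0609  0.    ]
```

The thick form stops in the flare at y ≈ 37 mm, with the force rising to 11 N. I'll back it out and take it to the dish.

```bash
python3 drive.py '[[0.008,-0.012,0,0,0],[0.018,-0.027,0,0,0],[0.028,-0.042,0,0,0],[0.038,-0.057,0,0,0],[0.046,-0.069,0,0,0],[0.046,-0.069,-0.03,0,0],[0.046,-0.069,-0.04,0,0],[0.046,-0.069,-0.04,0,0]]'
python3 - <<'E'
from h import *
i,Cs=shot('side','s17.png')
p=ctrl.read_state()['eef_pos'];print(p)
h=cv2.cvtColor(i,cv2.COLOR_RGB2HSV); u=proj(Cs,[p])[0].astype(int);print(u)
for r in range(u[1],u[1]+40,7):
    c=np.where(h[r,u[0]-25:u[0]+26,1]<90)[0]+u[0]-25; print(r,c.min() if len(c) else '',c.max() if len(c) else '',len(c))
print(go([.641,-.158,.13]),go([.641,-.158,.088]))
E
```

```text
t: 31.12
eef_pos: [0.4783, -0.0417, 0.1304]
tcp_rot: [0.001, 0.977, 0.211, 0.002]
force: [-0.3, -0.3, -1.7]
opening: 0.519
gripper_force: 34.7
[ 0.47755181 -0.0421614   0.12905826]
[315 203]
203 306 327 22
210 306 326 21
217 307 326 20
224 307 327 21
231 290 327 36
238 310 325 16
[ 0.1011  0.1729 -0.0004  0.    ] [0.101  0.1729 0.0416 0.    ]
```

```bash
python3 drive.py '[[0.02,0.033,-0.005,0,0],[0.041,0.069,-0.005,0,0],[0.061,0.104,-0.005,0,0],[0.081,0.139,-0.005,0,0],[0.101,0.173,-0.005,0,0],[0.101,0.173,0.015,0,0],[0.101,0.173,0.033,0,0],[0.101,0.173,0.038,0,0],[0.101,0.173,0.041,0,0],[0.101,0.173,0.041,0,0]]'
python3 drive.py '[[0,0,0.002,0,0],[0,0,0.002,0,0]]'
```

```text
t: 32.0
eef_pos: [0.6395, -0.1587, 0.0872]
tcp_rot: [0.001, 0.978, 0.211, -0.001]
force: [-2.6, -1.6, 6.4]
opening: 0.519
gripper_force: 35.0
t: 32.17
eef_pos: [0.64, -0.1586, 0.0872]
tcp_rot: [0.001, 0.978, 0.211, 0.0]
force: [-5.6, -1.0, 21.3]
opening: 0.517
gripper_force: 36.2
```

```bash
python3 drive.py '[[0,0,-0.002,0,0.56],[0,0,-0.002,0,0.65],[0,0,-0.002,0,0.75],[0,0,-0.002,0,0.75],[0,0,-0.04,0,0.75],[0,0,-0.08,0,0.75],[0,0,-0.12,0,0.75],[0,0,-0.15,0,0.75],[0,0,-0.175,0,0.75]]'
python3 - <<'E'
from h import *
print(go([.4539,.1339,.2641]))
E
```

```text
t: 32.92
eef_pos: [0.6406, -0.1574, 0.263]
tcp_rot: [0.0, 0.977, 0.211, 0.001]
force: [1.2, 0.1, -0.7]
opening: 0.749
gripper_force: 0.0
[-0.0498 -0.3424 -0.0016  0.    ]
```

```bash
python3 drive.py '[[-0.05,-0.342,0,0,0.75],[-0.05,-0.342,0,0,0.75],[-0.05,-0.342,0,0,0.75],[-0.05,-0.342,0,0,0.75],[-0.05,-0.342,0,0,0.75],[-0.05,-0.342,0,0,0.75],[-0.05,-0.342,0,0,0.75],[-0.05,-0.342,0,0,0.75],[-0.05,-0.342,0,0,0.75],[-0.05,-0.342,0,0,0.75],[-0.05,-0.342,0,0,0.75]]'
python3 - <<'E'
from h import *
shot('wrist','w18.png');shot('side','s18.png')
a=saved('w6.png')[3];b=saved('w18.png')[3];print(a,b)
f=lambda an,x=-.04,z=.115,y=0:H+[0,0,.012]+RX*(x*np.cos(an)-z*np.sin(an))+Z*(z*np.cos(an)+x*np.sin(an))+y*RY
for n in ('w6.png','w18.png'):
    im=cv2.imread('pics/'+n);C=saved(n);h=cv2.cvtColor(im,cv2.COLOR_BGR2HSV)
    c=int(proj(C,[f(.45)])[0][0]); print(n,{an:proj(C,[f(an)])[0].round(1) for an in (.3,.35,.4,.45)})
    for cc in (c-3,c,c+3): print('tip end',np.where(h[60:160,cc,1]<80)[0].max()+60)
    for y in (.05,-.05):
        q=proj(C,[f(.45,0.0,.085,y)])[0]; col=h[:150,int(q[0]),1]; print('rim front bottom',q.round(1),np.where(col<80)[0].max())
E
```

```text
t: 33.83
eef_pos: [0.4532, 0.1336, 0.2602]
tcp_rot: [0.0, 0.977, 0.212, 0.0]
force: [0.6, 0.3, -0.6]
opening: 0.748
gripper_force: 0.0
[0.5183633  0.16336336 0.40782793] [0.51771785 0.16328863 0.4039035 ]
w6.png {0.3: array([328.5, 100.4]), 0.35: array([328.5, 105.8]), 0.4: array([328.4, 110.7]), 0.45: array([328.3, 115.4])}
tip end 113
tip end 113
tip end 113
rim front bottom [279.7  64.9] 63
rim front bottom [377.4  65.4] 63
w18.png {0.3: array([328.8,  99.2]), 0.35: array([328.7, 104.7]), 0.4: array([328.6, 109.8]), 0.45: array([328.5, 114.5])}
tip end 95
tip end 95
tip end 95
rim front bottom [279.3  63.2] 61
rim front bottom [378.4  63.9] 61
```

The bin has been nudged back to about 0.27 rad (tab tip at row 95 rather than 113), so I'll pinch the tab again and bring it to its stop.

Run:
```python
from h import *
print(go(H-.062*RX+.102*Z,np.radians(114.15)))
C=saved('w18.png');f=lambda an,x=-.04,z=.115,y=0:H+[0,0,.012]+RX*(x*np.cos(an)-z*np.sin(an))+Z*(z*np.cos(an)+x*np.sin(an))+y*RY
for a in (.24,.27,.3): print(a,proj(C,[f(a)]))
```

```text
[0.1018 0.0014 0.158  0.0025]
0.24 [[328.91388255  92.18298769]]
0.27 [[328.85337337  95.77699861]]
0.3 [[328.79355666  99.23555681]]
```

```bash
python3 drive.py '[[0.04,0,0.02,0,1],[0.08,0.001,0.04,0,1],[0.1,0.001,0.07,0,1],[0.1,0.001,0.11,0,1],[0.1,0.001,0.145,0,1],[0.1,0.001,0.158,0,1],[0.1,0.001,0.158,0,1],[0.1,0.001,0.158,0,0],[0.1,0.001,0.158,0,0],[0.1,0.001,0.158,0,0],[0.1,0.001,0.158,0,0],[0.1,0.001,0.158,0,0]]' 40
python3 drive.py '[[-0.006,0,0.004,0,0],[-0.012,0,0.008,0,0],[-0.017,0,0.012,0,0],[-0.021,0,0.016,0,0],[-0.023,0,0.018,0,0],[-0.023,0,0.018,0,0]]'
```

```text
t: 34.93
eef_pos: [0.5456, 0.1738, 0.1035]
tcp_rot: [-0.0, 0.977, 0.211, 0.001]
force: [-0.5, -0.0, 0.3]
opening: 0.301
gripper_force: 0.0
t: 35.43
eef_pos: [0.5275, 0.1655, 0.0881]
tcp_rot: [-0.0, 0.977, 0.211, 0.005]
force: [0.0, -2.9, 26.4]
opening: 0.171
gripper_force: 42.3
```

```bash
python3 drive.py '[[0,0,0,0,0.4],[0,0,0,0,0.5],[0,0,-0.04,0,0.6],[0,0,-0.08,0,0.7],[-0.03,0,-0.12,0,0.7],[-0.06,0,-0.15,0,0.7],[-0.08,0,-0.175,0,0.7],[-0.08,0,-0.175,0,0.7],[-0.08,0,-0.175,0,0.7]]'
python3 - <<'E'
from h import *
shot('wrist','w19.png');s,Cs=shot('side','s19.png');t,Ct=shot('top','t19.png')
f=lambda an,x=-.04,z=.115,y=0:H+[0,0,.012]+RX*(x*np.cos(an)-z*np.sin(an))+Z*(z*np.cos(an)+x*np.sin(an))+y*RY
im=cv2.imread('pics/w19.png');C=saved('w19.png');h=cv2.cvtColor(im,cv2.COLOR_BGR2HSV)
q=proj(C,[f(.45)])[0]; print(q,'tip',[np.where(h[60:160,int(q[0])+k,1]<80)[0].max()+60 for k in(-3,0,3)])
# upright checks in the side view: edges beside each form's expected axis
e=cv2.Canny(cv2.cvtColor(s,cv2.COLOR_RGB2GRAY),40,100)
for n,x,y,z in (('c',.548,-.337,.003),('a',.4525,-.347,.003),('b',.6405,-.158,.005)):
    b,tp=proj(Cs,[[x,y,z],[x,y,z+.14]]);print(n,b.round(),tp.round())
    for w in (.15,.5,.85):
        c=b+w*(tp-b); r=int(c[1]);k=int(c[0]); print('  ',r,c[0].round(1),np.where(e[r,k-22:k+22])[0]+k-22)
# bystanders, top view before and after
a0=cv2.imread('pics/top0.png').astype(int);a1=cv2.imread('pics/t19.png').astype(int)
for n,(u,v) in {'tub':(202,255),'bottle':(422,278),'spoon':(293,258)}.items():
    print(n,np.abs(a0-a1)[v-35:v+35,u-25:u+25].max(2).__gt__(50).sum())
E
```

```text
t: 36.18
eef_pos: [0.4509, 0.1308, 0.2609]
tcp_rot: [0.001, 0.978, 0.211, 0.002]
force: [1.0, -0.5, -0.6]
opening: 0.698
gripper_force: 0.0
[326.53695314 111.71565046] tip [np.int64(110), np.int64(110), np.int64(110)]
c [398. 356.] [408. 290.]
   346 399.8 [389 413]
   323 403.2 [392 417 420 421]
   300 406.6 [395 421]
a [342. 374.] [344. 307.]
   363 342.5 [331 355]
   340 343.2 [331 356]
   317 343.9 [331 357]
b [406. 274.] [414. 216.]
   265 407.5 [396 419]
   244 410.3 [399 422]
   224 413.1 [401 426]
tub 3442
bottle 0
spoon 55
```

Run:
```python
from h import *
for n in ('w6.png','w18.png','w19.png'):
    im=cv2.imread('pics/'+n);C=saved(n);h=cv2.cvtColor(im,cv2.COLOR_BGR2HSV)
    m=((h[...,1]<60)&(h[...,2]>170)).astype(np.uint8);l,st,ce=cv2.connectedComponentsWithStats(m)[1:]
    i=l[185,204]; print(n,plane(C,[ce[i]],.058)[0].round(4),st[i,4])
```

```text
w6.png [0.3871 0.2734 0.058 ] 5372
w18.png [0.3873 0.2733 0.058 ] 5498
w19.png [0.3871 0.2734 0.058 ] 5522
```

The tub hasn't moved, the forms stand upright and the bin is fully forward, so I'm handing in.

```bash
python3 -c "
from plant import ctrl
print(ctrl.hand_in())"
```

```text
the job is handed in; nothing more can be done
None
```

I handed the job in at about 36 s: the bin is fully forward, both 36 mm forms went through the gauge and stand upright in the pan, and the 45 mm form, which stopped in the flare, stands in the dish. Lifting out the thick form nudged the bin back to about 0.27 rad, so I pulled it forward to its stop again before handing in; the tub, bottle and spoon are where they were.

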